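# Load and start the tea station

### The arm

A 6-joint arm with a two-finger parallel gripper is mounted at the origin on the work surface. World frame = base frame: x ahead of the robot, y to its left, z up, the work surface at z = 0. Lengths are in m, angles in degrees, forces in N, time in s.
With the tool pointing down it reaches from about 0.25 to 0.725 m from the base axis. Payload 9.7 kg.
Tool frame: the origin (TCP) lies between the finger pads; the fingertips stand bot.tcp_to_tips ahead of it and the grasp point (between the pads) lies 2 mm behind it (bot.tcp_to_tips is the distance from the TCP to the fingertips, in m); z points along the fingers, y is the line along which they close (so a half turn about z gives the same grasp; the last joint's range is limited). The gripper opens to 85 mm and grips with 20 to 120 N. Pads are 22 mm wide; open, the fingers measure 114 mm over their backs; the gripper's body (76 mm by 85 mm) begins 54 mm behind the grasp point. The pads swing forward as they close: fully open they stand 13 mm farther back than shut.
Start: joints at [-66.979, 4.979, 10.078, 95.1, 0, 90], TCP at [0.215, -0.506, 0.248] pointing down, gripper open.
Joint ranges: [-179.16, 179.16], [-48.56, 103.87], [-65.8, 70.77], [-126.05, 130.52], [-82.76, 87.17], [-180, 180]. Speed limits (degrees/s): [127.2, 127.2, 147.25, 180, 180, 180].

### API

Orientations are given as [roll, pitch, yaw] about the fixed x, y, z axes, in that order (R = Rz(yaw) Ry(pitch) Rx(roll)).
In Python, from workcell import sensors, camera, camera_params, bot gives the robot as it stands.
- The arm moves only by the tool apply_moves, never from a script. Its argument "motion" is a list of rows, each an object with "jaw": the opening, from -1 (shut) to 1 (fully open); "xyz": the shift along the tool's x, y, z in mm, a list of three; "twist": the turn about the tool's z in rad. A call has 1 to 5 rows; each row is the pose to reach, as a shift and turn from the pose commanded when the call began, along the tool's axes at that moment; what a row does not reach only later rows make up. A row lasts 1/8 s, in which the tool goes at most 62.5 mm and 10.7 degrees, less where a joint would pass 70% of its speed; a pose out of reach is approached as far as the arm can. A call with a gripper value outside its range is refused whole. The fingers move at their own pace and stop on an object; "grip_force" is the grip in N (left out, the last holds). Time passes only in rows, so rows that repeat a pose let the fingers close. It gives the time, the measured TCP pose, the force, the opening and the grip force at its end, in the units of the state.
- sensors.get_obs(): the state, without advancing time (a new reading comes with each control period).
- camera(name): name is "side" or "top"; returns (picture, depth): 400x640x3 uint8, red, green, blue; 400x640 float32, m along the optical axis (not along the pixel's ray), 0 where there is no reading.
- camera_params(name): a dict with "mtx" (3x3 intrinsics, pixels), "rvec" (rotation vector, rad) and "tvec" (3), from world to camera coordinates, as OpenCV has them. Camera axes: x right, y down, z forward; pixel columns grow to the right and rows downward; lengths in m; the calibration is good to about 2 mm. A picture is of the moment at which its call begins. camera_params takes no time and is no camera call.
- bot.job_done(): hands the job in; it is judged then, once.
The state is a dict: "time": time; "q": joint angles; "qd": joint speeds; "joint_efforts": joint torques, N m; "ee_pos": TCP position; "tcp_rot": TCP orientation; "wrist_force": force on the tool from outside, world axes, zero at the start; "torque": the same for the moment, N m; "opening": finger opening in m; "grasp_force": force on a finger pad.
Only numpy, scipy, OpenCV 4.12 (cv2) and the standard library are available. Lean on these libraries where they do the work, as an engineer would, in place of code of your own. Each camera call takes 0.05 s, during which the arm holds its last target. There are 200 camera calls.

### The job

Press the white power button on the tea station first; then lift the red kettle onto the middle of the round hotplate and stand every cup upright and fully on the black cup warmer. When everything is in place press the blue button and then the green one, pushing each of the three buttons fully down and letting it come right back up before the next. Leave the kettle and cups in place, and do not disturb the teapot or the sugar shaker.

Things in the scene. Friction and masses are not known exactly. Their poses are not given: they have to be found in the camera images.
- station: fixed flat brushed-metal tea station on the shelf, 300 (x) x 390 (y) x 24 mm high; origin centre of its underside, x away from the robot side at yaw 0. Carries, all level with its top: the black square cup warmer, the dark round hotplate, and a strip with three push buttons along its near (-x) edge
- hotplate (a point): centre of the flat round hotplate (diameter 140 mm) on the station's top face, at (20, -120, 24) mm in the station's frame; axes as the station's
- warmer (a point): centre of the flat black square cup warmer (about 240 x 240 mm, no rim) on the station's top face, at (30, 75, 24) mm in the station's frame; axes as the station's
- kettle: small red kettle, 126 mm across, foot 116 mm across, 104 mm to the lid knob, 0.55 kg; origin centre of its underside, z up, short spout along its +x (reaching 95 mm from the axis). A fixed wooden carrying grip crosses over the top, along its x
- kettle_grip (a point): middle of the kettle's wooden grip, 160 mm above the kettle's underside; the grip is a bar 86 mm long (kettle x), 16 mm wide (kettle y), 14 mm high, with 49 mm free below it
- cup_a: white squat tea cup, may be absent: 64 mm across, foot 58 mm across, 55 mm tall, 4 mm wall, about 0.16 kg; origin centre of its underside, z up; a small ear handle along its +y reaches 53 mm from the axis, 12 to 46 mm high
- cup_b: blue squat tea cup, may be absent: 64 mm across, foot 58 mm across, 55 mm tall, 4 mm wall, about 0.16 kg; origin centre of its underside, z up; a small ear handle along its +y reaches 53 mm from the axis, 12 to 46 mm high
- cup_c: terracotta squat tea cup, may be absent: 64 mm across, foot 58 mm across, 55 mm tall, 4 mm wall, about 0.16 kg; origin centre of its underside, z up; a small ear handle along its +y reaches 53 mm from the axis, 12 to 46 mm high
- cup_d: mustard yellow squat tea cup, may be absent: 64 mm across, foot 58 mm across, 55 mm tall, 4 mm wall, about 0.16 kg; origin centre of its underside, z up; a small ear handle along its +y reaches 53 mm from the axis, 12 to 46 mm high
- white (a joint): travel of the white power push button: 0 up, 0.006 m fully down; spring return, about 4.5 N when fully down
- white_top (a point): centre of the top face of the white power button (28 mm across, round black housing), moves down with it; pressed straight down. The three buttons stand in a row 70 mm apart on the station's button strip, their order varies
- blue (a joint): travel of the blue cup warmer push button: 0 up, 0.006 m fully down; spring return, about 4.5 N when fully down
- blue_top (a point): centre of the top face of the blue cup warmer button (28 mm across, round black housing), moves down with it; pressed straight down. The three buttons stand in a row 70 mm apart on the station's button strip, their order varies
- green (a joint): travel of the green kettle start push button: 0 up, 0.006 m fully down; spring return, about 4.5 N when fully down
- green_top (a point): centre of the top face of the green kettle start button (28 mm across, round black housing), moves down with it; pressed straight down. The three buttons stand in a row 70 mm apart on the station's button strip, their order varies
- teapot: white fluted teapot, 132 mm across, 120 mm tall, bystander; origin centre of its underside
- sugar_shaker: glass sugar shaker with steel cap and black push top, 71 mm across, 156 mm tall, bystander; origin centre of its underside
Not all that is in view belongs to the job. Several things look just like the kettle: the one meant starts nearest to the robot's base.

How it is judged (in metres and radians):
On the way, in this order (a step that is already met when the one before it is completed fails the run):
1. white power button pressed fully down (value of joint white above 0.005 m), for 0.1 s.
2. white button up again; kettle on the hotplate and every cup upright on the warmer, at rest (horizontal distance between kettle and hotplate below 0.025 m and angle between each of kettle, cup_a, cup_b, cup_c, cup_d's own z axis and vertical below 0.15 rad and z of kettle in the frame of hotplate between -0.006 and 0.008 m and linear speed of each of kettle, cup_a, cup_b, cup_c, cup_d below 0.05 m/s and x of cup_a in the frame of warmer between -0.1 and 0.1 m and y of cup_a in the frame of warmer between -0.1 and 0.1 m and z of cup_a in the frame of warmer between -0.006 and 0.008 m and x of cup_b in the frame of warmer between -0.1 and 0.1 m and y of cup_b in the frame of warmer between -0.1 and 0.1 m and z of cup_b in the frame of warmer between -0.006 and 0.008 m and x of cup_c in the frame of warmer between -0.1 and 0.1 m and y of cup_c in the frame of warmer between -0.1 and 0.1 m and z of cup_c in the frame of warmer between -0.006 and 0.008 m and x of cup_d in the frame of warmer between -0.1 and 0.1 m and y of cup_d in the frame of warmer between -0.1 and 0.1 m and z of cup_d in the frame of warmer between -0.006 and 0.008 m and value of joint each of white, blue, green below 0.0015 m), for 0.3 s.
3. blue button pressed fully down, the others up (value of joint blue above 0.005 m and value of joint each of white, green below 0.0015 m), for 0.1 s.
4. green button pressed fully down, the others up (value of joint green above 0.005 m and value of joint each of white, blue below 0.0015 m), for 0.1 s.
At the end, for the whole second after the job is handed in: the kettle stands upright on the hotplate, its axis within 25 mm of the hotplate's centre; every cup present stands upright on the black warmer, its axis within 100 mm of the warmer's centre along both of the warmer's axes; all is at rest and all three buttons are up (all of step 2); the robot touches nothing.
It fails at once if two buttons held down at once (value of joint each of white, blue above 0.003 m or value of joint each of white, green above 0.003 m or value of joint each of blue, green above 0.003 m).
It fails at once if teapot or sugar shaker moved more than 30 mm (distance of any of teapot, sugar_shaker from where it was at the start of the episode above 0.03 m).
Of cup_a, cup_b, cup_c, cup_d only 2 to 4 are there at a start; the rules pass over those that are not, and their reading is None.
At some moment in a run one of kettle, cup_a, cup_b, cup_c, cup_d may be knocked a few centimetres aside while the robot is not near it.
It also fails if it takes over 210 s, if anything falls off the work surface, if the arm or the gripper's body presses on something with over 40 N, if the wrist force passes 120 N, or if a joint passes its speed limit or range.

## Working session

There is one attempt and no reset: what is moved stays moved. The work goes in short steps, Python scripts to look and compute and a tool call to move; the robot and the scene stay as the last step left them, time stands still between calls to the robot, and variables do not carry over. Pictures are saved under pics/ and viewed, at most 14 in all, crops included, and the job is handed in when it is done.

Besides the shell and the picture viewer there is one more tool, called after "Request:" as a command line: name --argument value ..., lists and objects as JSON in quotes. apply_moves: Moves the arm, as the interface text tells. Its arguments: {"type":"object","properties":{"motion":{"type":"array","items":{"type":"object","properties":{"jaw":{"type":"number"},"xyz":{"type":"array","items":{"type":"number"}},"twist":{"type":"number"}}}},"grip_force":{"type":"number"}},"required":["motion"]}

```bash
mkdir -p pics
cat > h.py <<'E'
import numpy as np, cv2
from workcell import sensors, camera, camera_params, bot
def shot(name,fn=None):
    im,d=camera(name)
    np.savez('last_%s.npz'%name,im=im,d=d)
    if fn: cv2.imwrite('pics/'+fn,im[:,:,::-1])
    return im,d
def load(name):
    z=np.load('last_%s.npz'%name); return z['im'],z['d']
def cloud(name,d):
    p=camera_params(name);K=np.array(p['mtx']);R=cv2.Rodrigues(np.array(p['rvec'],float))[0];t=np.array(p['tvec'],float).ravel()
    v,u=np.mgrid[:d.shape[0],:d.shape[1]]
    c=np.stack([(u-K[0,2])/K[0,0]*d,(v-K[1,2])/K[1,1]*d,d],-1)
    return (c-t)@R
def onplane(name,u,v,z):
    p=camera_params(name);K=np.array(p['mtx']);R=cv2.Rodrigues(np.array(p['rvec'],float))[0];t=np.array(p['tvec'],float).ravel()
    r=R.T@np.linalg.inv(K)@[u,v,1]; o=-R.T@t
    return o+r*(z-o[2])/r[2]
E
python3 - <<'E'
from h import *
for n in('top','side'):
    shot(n,n+'0.png');p=camera_params(n);R=cv2.Rodrigues(np.array(p['rvec'],float))[0];print(n,-R.T@np.array(p['tvec']).ravel(),np.array(p['mtx']).round(1).tolist())
print(sensors.get_obs(),bot.tcp_to_tips)
E
```

```text
top [ 0.30493308 -0.00390433  1.4615269 ] [[506.8, 0.0, 320.1], [0.0, 506.8, 195.6], [0.0, 0.0, 1.0]]
side [-0.09140014  0.66469879  0.76640895] [[374.1, 0.0, 321.1], [0.0, 374.1, 198.8], [0.0, 0.0, 1.0]]
{'time': 0.1, 'q': array([-6.69780701e+01,  5.00732233e+00,  1.00381069e+01,  9.50999851e+01,
        9.49970063e-04,  8.99998397e+01]), 'qd': array([ 0.06582149, -0.19681781,  0.06955843, -0.02450109, -0.07777433,
        0.05535982]), 'joint_efforts': array([-8.89271837e-05, -5.21559656e+01,  4.65654695e+01,  1.60644116e-02,
       -6.81281472e-05, -1.17927871e-05]), 'ee_pos': array([ 0.21502388, -0.50601458,  0.24765202]), 'tcp_rot': array([-1.79930800e+02, -9.50162946e-04,  2.30220890e+01]), 'wrist_force': array([-0.54877131, -0.38143488,  0.40430966]), 'torque': array([-0.01525415,  0.02862746, -0.00403295]), 'grasp_force': 0.0, 'opening': 0.08538222930426925} 0.017
```

View pics/top0.png

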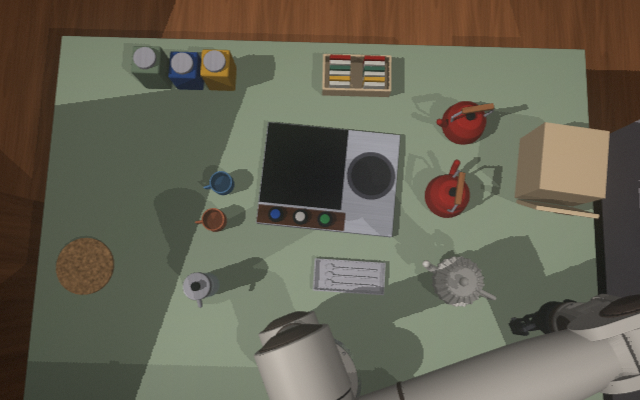

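View pics/side0.png

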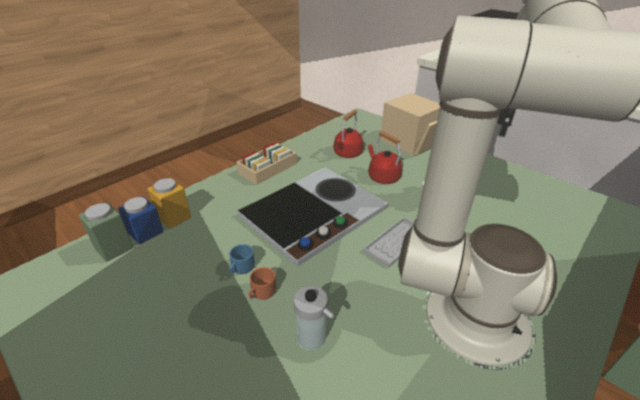

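The top view shows two red kettles, at (464,122) and (447,195). The second is nearer the base, which is around (310,350), so it fits. I see cups at (221,183) blue and (214,220) terracotta, the shaker at (197,287), the teapot at (460,280), and the buttons blue (275,214), white (300,216) and green (324,219). I'll enlarge a crop to confirm the kettle.

Run:
```python
from h import *
im,d=load('top')
cv2.imwrite('pics/crop1.png',cv2.resize(im[95:245,190:510,::-1],None,fx=2.5,fy=2.5,interpolation=cv2.INTER_CUBIC))
P=cloud('top',d)
# station: points z 18..30mm
x,y,z=P[...,0],P[...,1],P[...,2]
m=(z>.015)&(z<.032)&(d>0); m[:,:250]=0;m[:,410:]=0;m[:115]=0;m[245:]=0
m=cv2.morphologyEx(m.astype(np.uint8),cv2.MORPH_OPEN,np.ones((5,5)))>0
r=cv2.minAreaRect((P[m][:,:2]*1000).astype(np.float32));print('station',r,np.median(z[m]),cv2.boxPoints(r).tolist())
hsv=cv2.cvtColor(im,cv2.COLOR_RGB2HSV)
for n,(u,v) in dict(blue=(275,214),white=(300,216),green=(324,219)).items():
    print(n,P[v,u].round(4),onplane('top',u,v,P[v,u,2]).round(4))
for n,(u,v) in dict(cb=(221,183),ct=(214,220),sh=(197,287),tp=(460,280),k=(447,195),k2=(464,122)).items():
    s=P[v-28:v+28,u-28:u+28].reshape(-1,3); s=s[(s[:,2]>.03)&(s[:,2]<.3)]
    print(n,len(s),s.min(0).round(3),s.max(0).round(3))
```

```text
station ((568.8067016601562, -26.212554931640625), (390.3081359863281, 300.92999267578125), 85.66328430175781) 0.023738617023294578 [[404.0154113769531, -209.4300537109375], [704.0838012695312, -232.18569946289062], [733.5980224609375, 157.00494384765625], [433.52960205078125, 179.76058959960938]]
blue [0.4575 0.1234 0.0427] [0.4575 0.1234 0.0427]
white [0.4536 0.0529 0.0434] [0.4536 0.0529 0.0434]
green [ 0.4463 -0.0148  0.0491] [ 0.4463 -0.0148  0.0491]
cb 227 [0.462 0.247 0.03 ] [0.575 0.327 0.062]
ct 207 [0.407 0.261 0.03 ] [0.518 0.344 0.061]
sh 810 [0.202 0.273 0.03 ] [0.292 0.345 0.161]
tp 2078 [ 0.218 -0.471  0.03 ] [ 0.354 -0.312  0.124]
k 1567 [ 0.465 -0.419  0.031] [ 0.601 -0.304  0.172]
k2 1533 [ 0.682 -0.471  0.03 ] [ 0.797 -0.323  0.173]
```

View pics/crop1.png

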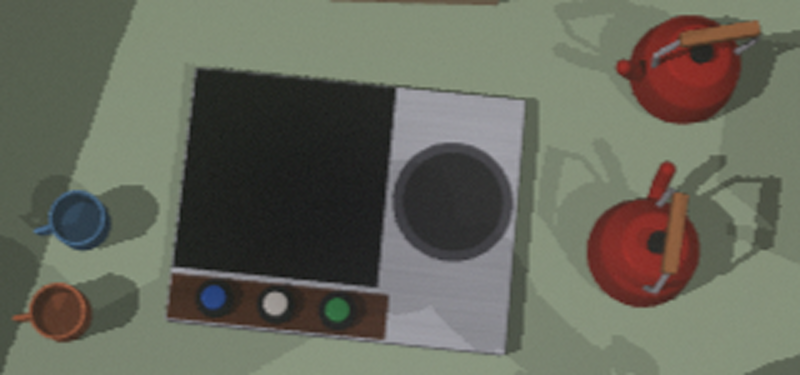

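The crop confirms the target kettle: crop (643,252), full-image (447,196), spout pointing up towards +x. The other one, at (464,122), is farther away. Next I'll take the detailed measurements.

```bash
cat >> h.py <<'E'
def circ(p):
    A=np.c_[2*p[:,:2],np.ones(len(p))];s=np.linalg.lstsq(A,(p[:,:2]**2).sum(1),rcond=None)[0]
    return s[:2],np.sqrt(s[2]+s[:2]@s[:2])
def go(x,y,z,yaw=None):
    "shift in tool axes (mm), twist (rad) from measured pose, tool assumed as measured"
    o=sensors.get_obs();from scipy.spatial.transform import Rotation as Ro
    R=Ro.from_euler('xyz',o['tcp_rot'],degrees=True).as_matrix()
    s=R.T@(np.array([x,y,z])-o['ee_pos'])*1000
    tw=0 if yaw is None else -np.radians((yaw-o['tcp_rot'][2]+90)%180-90)
    print('pose',o['ee_pos'].round(4),o['tcp_rot'].round(2),'shift',s.round(1),'twist',round(float(tw),3),'q6',o['q'][5].round(1))
E
python3 - <<'E'
from h import *
im,d=load('top'); P=cloud('top',d); hsv=cv2.cvtColor(im,cv2.COLOR_RGB2HSV)
for n,(u,v) in dict(blue=(275.2,213.8),white=(300,216.2),green=(324.8,218.6)).items():
    q=P[round(v)-3:round(v)+4,round(u)-3:round(u)+4,2].ravel()
    print(n,np.percentile(q,[10,50,90]).round(4),onplane('top',u,v,.044).round(4))
# cups rim points
for n,(u,v) in dict(cb=(221,183),ct=(214,220)).items():
    s=P[v-20:v+20,u-20:u+20].reshape(-1,3); s=s[(s[:,2]>.048)&(s[:,2]<.07)]
    print(n,circ(s),len(s))
    b=P[v-22:v+22,u-24:u+24].reshape(-1,3);b=b[(b[:,2]>.02)&(b[:,2]<.05)]
    c=circ(s)[0];e=b[np.linalg.norm(b[:,:2]-c,axis=1)>.038];print(' handle',(e.mean(0)[:2]-c).round(4) if len(e) else None,len(e))
# kettle
s=P[160:230,415:485].reshape(-1,3)
g=s[(s[:,2]>.155)&(s[:,2]<.185)]; r=cv2.minAreaRect((g[:,:2]*1000).astype(np.float32));print('grip',len(g),r,g[:,2].max(),np.median(g[:,2]))
h=g[:,:2]-g[:,:2].mean(0);w,V=np.linalg.eigh(h.T@h);print('axis',np.degrees(np.arctan2(V[1,1],V[0,1])),g[:,:2].mean(0))
k=s[(s[:,2]>.095)&(s[:,2]<.115)];print('knob',k.mean(0),len(k))
b=s[(s[:,2]>.04)&(s[:,2]<.09)];print('body',cv2.minEnclosingCircle((b[:,:2]*1000).astype(np.float32)))
go(.4535,.053,.12,0)
E
```

```text
blue [0.0426 0.0465 0.0498] [0.4579 0.1227 0.044 ]
white [0.0418 0.0451 0.0493] [0.453  0.0528 0.044 ]
green [0.0415 0.0447 0.0493] [ 0.448 -0.017  0.044]
cb (array([0.54371359, 0.2783735 ]), np.float64(0.029843831311358246)) 113
 handle [-0.0131  0.0429] 16
ct (array([0.43822601, 0.29436862]), np.float64(0.02981725764822877)) 114
 handle [-0.0077  0.0435] 16
grip 223 ((525.4382934570312, -365.585205078125), (18.244619369506836, 85.75775146484375), 80.09709167480469) 0.17248864901313035 0.16553347784278688
axis 170.80310350690198 [ 0.52488885 -0.36398982]
knob [ 0.53002883 -0.36313067  0.10151376] 67
body ((541.6014404296875, -366.17791748046875), 75.17630004882812)
pose [ 0.215  -0.506   0.2477] [-179.93   -0.     23.02] shift [ 438.1 -421.1  128.2] twist 0.402 q6 90.0
```

Request:
apply_moves --motion '[{"xyz": [219, -210, 0], "twist": 0.402, "jaw": -1}, {"xyz": [219, -210, 0], "twist": 0.402, "jaw": -1}, {"xyz": [219, -210, 0], "twist": 0.402, "jaw": -1}, {"xyz": [219, -210, 0], "twist": 0.402, "jaw": -1}, {"xyz": [219, -210, 0], "twist": 0.402, "jaw": -1}]'

```text
time: 0.72
ee_pos: [0.3348, -0.2253, 0.2481]
tcp_rot: [-180.0, -0.0, -0.0]
wrist_force: [0.9, 0.3, 0.2]
opening: 0.0002
grasp_force: 0.0
```

```bash
python3 -c "
from h import *
go(.453,.053,.12,0)"
```

```text
pose [ 0.3348 -0.2253  0.2481] [-1.8e+02 -1.0e-02 -2.0e-02] shift [ 118.1 -278.4  128.1] twist -0.0 q6 146.1
```

Request:
apply_moves --motion '[{"xyz": [118, -278, 60], "twist": -0.9, "jaw": -1}, {"xyz": [118, -278, 60], "twist": -0.9, "jaw": -1}, {"xyz": [118, -278, 60], "twist": -0.9, "jaw": -1}, {"xyz": [118, -278, 60], "twist": -0.9, "jaw": -1}, {"xyz": [118, -278, 60], "twist": -0.9, "jaw": -1}]'

```text
time: 1.35
ee_pos: [0.4528, 0.0529, 0.1877]
tcp_rot: [180.0, 0.0, 51.9]
wrist_force: [1.2, -0.2, 0.2]
opening: -0.0004
grasp_force: 0.0
```

```bash
python3 -c "
from h import *
go(.453,.053,.08,85.66)
im,d=shot('top','top1.png')"
```

```text
pose [0.4528 0.0529 0.1877] [179.99   0.    51.91] shift [2.000e-01 1.000e-01 1.077e+02] twist -0.589 q6 134.8
```

View pics/top1.png

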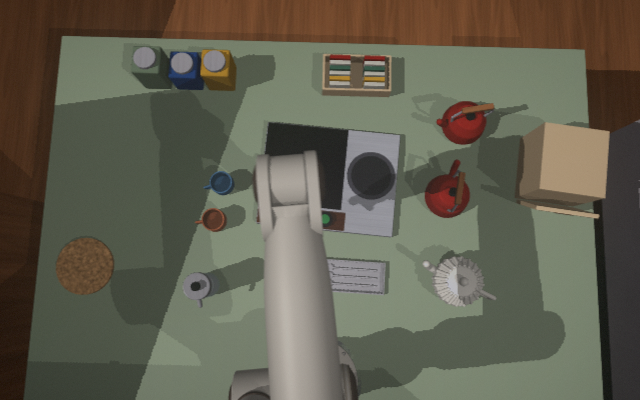

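The picture shows the regions the arm covered before, and there are no more cups, so just blue and terracotta. I'll go down to just above the white button.

Request:
apply_moves --motion '[{"xyz": [0, 0, 60], "twist": -0.187, "jaw": -1}, {"xyz": [0, 0, 110], "twist": -0.37, "jaw": -1}, {"xyz": [0, 0, 120], "twist": -0.56, "jaw": -1}, {"xyz": [0, 0, 120], "twist": -0.589, "jaw": -1}, {"xyz": [0, 0, 120], "twist": -0.589, "jaw": -1}]'

```text
time: 2.02
ee_pos: [0.4531, 0.0507, 0.0691]
tcp_rot: [179.9, -0.0, 85.1]
wrist_force: [-0.2, 0.1, -0.0]
opening: 0.0003
grasp_force: 0.0
```

Request:
apply_moves --motion '[{"xyz": [0, 0, 6], "jaw": -1}, {"xyz": [0, 0, 9], "jaw": -1}, {"xyz": [0, 0, 9], "jaw": -1}]'

```text
validation failed for argument at $.mo...
```

Request:
apply_moves --motion '[{"xyz": [1, 0, 6], "twist": 0, "jaw": -1}, {"xyz": [1, 0, 8], "twist": 0, "jaw": -1}, {"xyz": [1, 0, 8], "twist": 0, "jaw": -1}]'

```text
time: 2.4
ee_pos: [0.4531, 0.0518, 0.0607]
tcp_rot: [179.9, -0.0, 85.3]
wrist_force: [1.3, 0.8, 2.9]
opening: 0.0002
grasp_force: 1.2
```

```bash
python3 -c "
from h import *
im,d=shot('side')
cv2.imwrite('pics/s1.png',cv2.resize(im[180:300,240:400,::-1],None,fx=4,fy=4))
go(.453,.053,.055)"
```

```text
pose [0.4531 0.0518 0.0607] [ 1.7994e+02 -2.0000e-02  8.5270e+01] shift [ 1.2 -0.2  5.7] twist 0.0 q6 101.2
```

View pics/s1.png

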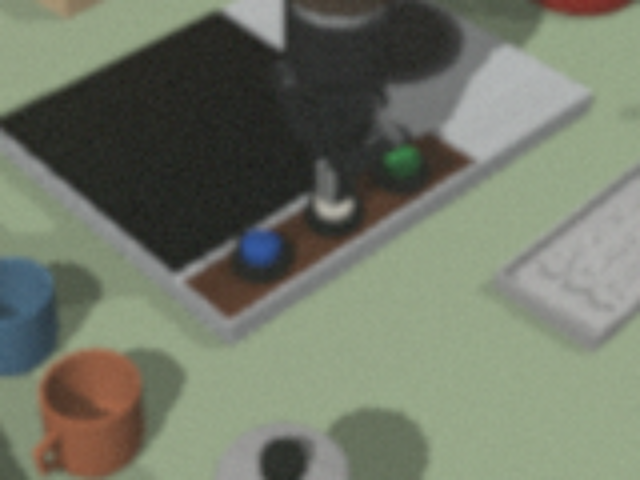

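The side crop shows the fingertips on the white button, around (333,205). I'll push it down and hold.

Request:
apply_moves --motion '[{"xyz": [0, 0, 3], "twist": 0, "jaw": -1}, {"xyz": [0, 0, 4], "twist": 0, "jaw": -1}, {"xyz": [0, 0, 4], "twist": 0, "jaw": -1}]'

```text
time: 2.82
ee_pos: [0.4531, 0.0518, 0.057]
tcp_rot: [179.9, -0.0, 85.3]
wrist_force: [0.3, 0.5, 7.0]
opening: 0.0
grasp_force: 4.0
```

Request:
apply_moves --motion '[{"xyz": [0, 0, 2], "twist": 0, "jaw": -1}, {"xyz": [0, 0, 3], "twist": 0, "jaw": -1}, {"xyz": [0, 0, 3], "twist": 0, "jaw": -1}]'

```text
time: 3.2
ee_pos: [0.4533, 0.0518, 0.0565]
tcp_rot: [179.8, -0.0, 85.3]
wrist_force: [-9.6, -0.6, 32.3]
opening: -0.0002
grasp_force: 16.0
```

Bottomed out, fully pressed. I'll lift off.

Request:
apply_moves --motion '[{"xyz": [0, 0, -50], "twist": 0, "jaw": -1}, {"xyz": [0, 0, -110], "twist": -0.187, "jaw": 0}, {"xyz": [0, 0, -170], "twist": -0.37, "jaw": 1}, {"xyz": [0, 0, -190], "twist": -0.56, "jaw": 1}, {"xyz": [0, 0, -190], "twist": -0.74, "jaw": 1}]'

```text
time: 3.82
ee_pos: [0.453, 0.0517, 0.2448]
tcp_rot: [179.9, 0.1, 128.0]
wrist_force: [0.7, 0.0, -0.1]
opening: 0.0726
grasp_force: 0.0
```

```bash
python3 -c "
from h import *
go(.525,-.365,.245,170.4)"
```

```text
pose [0.453  0.0517 0.2448] [1.7991e+02 6.0000e-02 1.2804e+02] shift [-3.725e+02 -2.001e+02 -1.000e-01] twist -0.739 q6 58.5
```

Request:
apply_moves --motion '[{"xyz": [-265, -142, 0], "twist": -0.739, "jaw": 1}, {"xyz": [-265, -142, 0], "twist": -0.739, "jaw": 1}, {"xyz": [-265, -142, 0], "twist": -0.739, "jaw": 1}, {"xyz": [-265, -142, 0], "twist": -0.739, "jaw": 1}, {"xyz": [-265, -142, 0], "twist": -0.739, "jaw": 1}]'

```text
time: 4.45
ee_pos: [0.4993, -0.2285, 0.2428]
tcp_rot: [180.0, -0.1, 170.3]
wrist_force: [1.0, 0.4, 0.7]
opening: 0.0855
grasp_force: 0.0
```

Run:
```python
from h import *
go(.525,-.365,.245,170.4)
im,d=shot('top'); P=cloud('top',d)
s=P[160:230,435:485].reshape(-1,3); g=s[(s[:,2]>.155)&(s[:,2]<.18)];print(cv2.minAreaRect((g[:,:2]*1000).astype(np.float32)))
for n,(u,v) in dict(cb=(221,183),ct=(214,220)).items():
    s=P[v-20:v+20,u-20:u+20].reshape(-1,3); s=s[(s[:,2]>.048)&(s[:,2]<.07)];print(n,circ(s))
```

```text
pose [ 0.4993 -0.2285  0.2428] [ 1.7998e+02 -6.0000e-02  1.7028e+02] shift [ -48.4 -130.2   -2.3] twist -0.002 q6 -14.9
((0.0, 0.0), (0.0, 0.0), 0.0)
cb (array([0.54361202, 0.27873655]), np.float64(0.029842614210428102))
ct (array([0.43798296, 0.2950228 ]), np.float64(0.030053183089374966))
```

Request:
apply_moves --motion '[{"xyz": [-48, -130, 0], "twist": 0, "jaw": 1}, {"xyz": [-48, -130, 0], "twist": 0, "jaw": 1}, {"xyz": [-48, -130, 0], "twist": 0, "jaw": 1}, {"xyz": [-48, -130, 0], "twist": 0, "jaw": 1}, {"xyz": [-48, -130, 0], "twist": 0, "jaw": 1}]'

```text
time: 5.12
ee_pos: [0.5243, -0.3619, 0.2436]
tcp_rot: [180.0, -0.0, 170.1]
wrist_force: [0.4, 0.0, -0.3]
opening: 0.0853
grasp_force: 0.0
```

Run:
```python
from h import *
go(.525,-.365,.158,170.4)
im,d=shot('side'); P=cloud('side',d); cv2.imwrite('pics/s2.png',cv2.resize(im[80:200,320:480,::-1],None,fx=4,fy=4))
```

```text
pose [ 0.5243 -0.3619  0.2436] [ 1.7998e+02 -1.0000e-02  1.7009e+02] shift [-1.2 -3.  85.6] twist -0.005 q6 -24.7
```

View pics/s2.png

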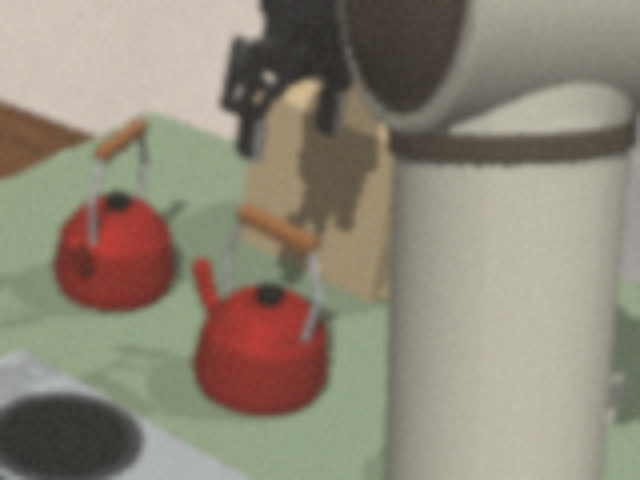

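The gripper, with its fingers near (250,140) and (328,110), straddles the target kettle's grip at (278,230). I'll descend.

Request:
apply_moves --motion '[{"xyz": [-1, -2, 50], "twist": 0, "jaw": 1}, {"xyz": [-1, -2, 85], "twist": 0, "jaw": 1}, {"xyz": [-1, -2, 85], "twist": 0, "jaw": 1}, {"xyz": [-1, -2, 85], "twist": 0, "jaw": 1}]'

```text
time: 5.68
ee_pos: [0.5255, -0.3649, 0.1606]
tcp_rot: [-179.9, 0.1, 170.1]
wrist_force: [-0.0, 0.1, -0.2]
opening: 0.0854
grasp_force: 0.0
```

Request:
apply_moves --motion '[{"xyz": [0, 0, 0], "twist": 0, "jaw": -1}, {"xyz": [0, 0, 0], "twist": 0, "jaw": -1}, {"xyz": [0, 0, 0], "twist": 0, "jaw": -1}, {"xyz": [0, 0, 0], "twist": 0, "jaw": -1}, {"xyz": [0, 0, 0], "twist": 0, "jaw": -1}]' --grip_force 60

```text
time: 6.3
ee_pos: [0.5252, -0.3654, 0.1587]
tcp_rot: [-180.0, 0.0, 170.0]
wrist_force: [0.2, 0.3, 2.9]
opening: 0.015
grasp_force: 59.9
```

Request:
apply_moves --motion '[{"xyz": [0, 0, -20], "twist": 0, "jaw": -1}, {"xyz": [0, 0, -45], "twist": 0, "jaw": -1}, {"xyz": [0, 0, -65], "twist": 0, "jaw": -1}, {"xyz": [0, 0, -65], "twist": 0, "jaw": -1}]'

```text
time: 6.8
ee_pos: [0.5253, -0.3656, 0.2238]
tcp_rot: [-180.0, 0.0, 170.0]
wrist_force: [0.8, -0.0, -6.5]
opening: 0.0151
grasp_force: 59.1
```

Run:
```python
from h import *
go(.580,-.1474,.1587+.06,170)
```

```text
pose [ 0.5253 -0.3656  0.2238] [-1.7997e+02  5.0000e-02  1.7004e+02] shift [-16.2 224.3   5. ] twist 0.001 q6 -24.9
```

Request:
apply_moves --motion '[{"xyz": [-3, 40, 0], "twist": 0, "jaw": -1}, {"xyz": [-7, 90, 0], "twist": 0, "jaw": -1}, {"xyz": [-11, 145, 0], "twist": 0, "jaw": -1}, {"xyz": [-14, 195, 0], "twist": 0, "jaw": -1}, {"xyz": [-16, 224, 0], "twist": 0, "jaw": -1}]'

```text
time: 7.42
ee_pos: [0.5793, -0.145, 0.2213]
tcp_rot: [180.0, -0.2, 170.1]
wrist_force: [0.6, -0.7, -6.4]
opening: 0.0149
grasp_force: 59.3
```

Request:
apply_moves --motion '[{"xyz": [0, 0, 0], "twist": 0, "jaw": -1}, {"xyz": [0, 0, 0], "twist": 0, "jaw": -1}]'

```text
time: 7.68
ee_pos: [0.5791, -0.1476, 0.2219]
tcp_rot: [-180.0, -0.1, 170.1]
wrist_force: [0.0, -0.6, -6.4]
opening: 0.0149
grasp_force: 59.4
```

Run:
```python
from h import *
go(.580,-.1474,.1587+.025,170)
```

```text
pose [ 0.5791 -0.1476  0.2219] [-1.7999e+02 -1.2000e-01  1.7005e+02] shift [-0.9  0.4 38.2] twist 0.001 q6 -4.3
```

Request:
apply_moves --motion '[{"xyz": [-1, 0, 20], "twist": 0, "jaw": -1}, {"xyz": [-1, 0, 33], "twist": 0, "jaw": -1}, {"xyz": [-1, 0, 37], "twist": 0, "jaw": -1}, {"xyz": [-1, 0, 39], "twist": 0, "jaw": -1}, {"xyz": [-1, 0, 39], "twist": 0, "jaw": -1}]'

```text
time: 8.3
ee_pos: [0.5806, -0.1477, 0.1847]
tcp_rot: [-180.0, 0.0, 170.0]
wrist_force: [0.7, 0.6, -5.8]
opening: 0.0152
grasp_force: 59.3
```

Request:
apply_moves --motion '[{"xyz": [0, 0, 1], "twist": 0, "jaw": -1}, {"xyz": [0, 0, 1], "twist": 0, "jaw": -1}]'

```text
time: 8.55
ee_pos: [0.5806, -0.1476, 0.1835]
tcp_rot: [-180.0, 0.0, 170.0]
wrist_force: [-0.3, -0.0, -5.6]
opening: 0.015
grasp_force: 59.3
```

Request:
apply_moves --motion '[{"xyz": [0, 0, 1.5], "twist": 0, "jaw": -1}, {"xyz": [0, 0, 1.5], "twist": 0, "jaw": -1}, {"xyz": [0, 0, 1.5], "twist": 0, "jaw": -1}]'

```text
time: 8.93
ee_pos: [0.5807, -0.1477, 0.1826]
tcp_rot: [-180.0, 0.1, 170.0]
wrist_force: [-2.0, 0.5, 3.1]
opening: 0.0149
grasp_force: 60.5
```

Request:
apply_moves --motion '[{"xyz": [0, 0, 0], "twist": 0, "jaw": 0}, {"xyz": [0, 0, 0], "twist": 0, "jaw": 1}, {"xyz": [0, 0, 0], "twist": 0, "jaw": 1}, {"xyz": [0, 0, 0], "twist": 0, "jaw": 1}, {"xyz": [0, 0, 0], "twist": 0, "jaw": 1}]'

```text
time: 9.55
ee_pos: [0.5805, -0.1476, 0.1818]
tcp_rot: [180.0, -0.0, 170.0]
wrist_force: [0.2, 0.1, 0.9]
opening: 0.0854
grasp_force: 0.0
```

Request:
apply_moves --motion '[{"xyz": [0, 0, -40], "twist": 0, "jaw": 1}, {"xyz": [0, 0, -70], "twist": 0, "jaw": 1}, {"xyz": [0, 0, -70], "twist": 0, "jaw": 1}]'

```text
time: 9.93
ee_pos: [0.5813, -0.1478, 0.2544]
tcp_rot: [-180.0, 0.2, 170.0]
wrist_force: [-0.0, -0.2, -1.1]
opening: 0.0854
grasp_force: 0.0
```

Run:
```python
from h import *
go(.438,.295,.22,80)
```

```text
pose [ 0.5813 -0.1478  0.2544] [-179.98    0.24  170.04] shift [217.8 411.4  33.4] twist -1.57 q6 -4.3
```

Request:
apply_moves --motion '[{"xyz": [25, 50, 0], "twist": 0.18, "jaw": 1}, {"xyz": [54, 102, 0], "twist": 0.37, "jaw": 1}, {"xyz": [81, 153, 0], "twist": 0.55, "jaw": 1}, {"xyz": [108, 204, 0], "twist": 0.74, "jaw": 1}, {"xyz": [135, 255, 0], "twist": 0.92, "jaw": 1}]'

```text
time: 10.55
ee_pos: [0.4932, 0.1215, 0.2507]
tcp_rot: [-180.0, -0.0, 119.5]
wrist_force: [1.3, 0.2, -0.9]
opening: 0.0855
grasp_force: 0.0
```

Run:
```python
from h import *
go(.438,.295,.16,100)
im,d=shot('top','top2.png'); P=cloud('top',d)
s=P[215:226,209:220];
for n,(u,v) in dict(cb=(221,183),ct=(214,220)).items():
    s=P[v-20:v+20,u-20:u+20].reshape(-1,3); s=s[(s[:,2]>.048)&(s[:,2]<.07)];print(n,circ(s),len(s))
s=P[140:215,335:410].reshape(-1,3)
g=s[(s[:,2]>.18)&(s[:,2]<.2)];print('grip',cv2.minAreaRect((g[:,:2]*1000).astype(np.float32)))
```

```text
pose [0.4932 0.1215 0.2507] [-1.7995e+02 -2.0000e-02  1.1951e+02] shift [178.2  37.5  90.8] twist 0.34 q6 74.3
cb (array([0.53985825, 0.29458567]), np.float64(0.01804236878017759)) 33
ct (array([0.43805241, 0.29472804]), np.float64(0.029917742654181)) 113
grip ((580.91064453125, -147.71527099609375), (16.299636840820312, 85.24237823486328), 80.52415466308594)
```

Request:
apply_moves --motion '[{"xyz": [60, 13, 20], "twist": 0.17, "jaw": 1}, {"xyz": [115, 25, 40], "twist": 0.34, "jaw": 1}, {"xyz": [165, 35, 70], "twist": 0.34, "jaw": 1}, {"xyz": [178, 37.5, 90], "twist": 0.34, "jaw": 1}, {"xyz": [178, 37.5, 110], "twist": 0.34, "jaw": 1}]'

```text
time: 11.22
ee_pos: [0.437, 0.2941, 0.1396]
tcp_rot: [-179.9, 0.0, 100.5]
wrist_force: [0.6, -0.0, 0.9]
opening: 0.0858
grasp_force: 0.0
```

Request:
apply_moves --motion '[{"xyz": [0, 0, 0], "twist": 0, "jaw": 1}]'

```text
time: 11.35
ee_pos: [0.4371, 0.2926, 0.1395]
tcp_rot: [-179.8, 0.1, 100.4]
wrist_force: [0.1, 0.2, 0.3]
opening: 0.0852
grasp_force: 0.0
```

Run:
```python
from h import *
go(.438,.295,.036,100)
im,d=shot('side')
cv2.imwrite('pics/s3.png',cv2.resize(im[200:320,190:350,::-1],None,fx=4,fy=4))
```

```text
pose [0.4371 0.2926 0.1395] [-1.7979e+02  9.0000e-02  1.0040e+02] shift [  2.4   1.7 103.5] twist 0.007 q6 113.4
```

View pics/s3.png

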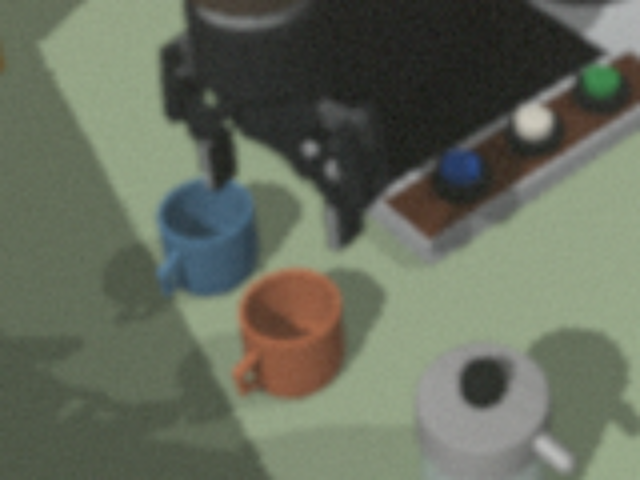

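The crop shows both cups upright: blue at (208,240), unmoved, and terracotta at (292,330). The gripper hovers above terracotta. I'll descend.

Request:
apply_moves --motion '[{"xyz": [2.5, 1.5, 40], "twist": 0, "jaw": 1}, {"xyz": [2.5, 1.5, 80], "twist": 0, "jaw": 1}, {"xyz": [2.5, 1.5, 103], "twist": 0, "jaw": 1}, {"xyz": [2.5, 1.5, 103], "twist": 0, "jaw": 1}, {"xyz": [2.5, 1.5, 103], "twist": 0, "jaw": 1}]'

```text
time: 12.02
ee_pos: [0.4401, 0.2961, 0.0406]
tcp_rot: [179.9, -0.1, 100.3]
wrist_force: [0.3, 0.3, 0.8]
opening: 0.0855
grasp_force: 0.0
```

Request:
apply_moves --motion '[{"xyz": [0, 0, 0], "twist": 0, "jaw": -1}, {"xyz": [0, 0, 0], "twist": 0, "jaw": -1}, {"xyz": [0, 0, 0], "twist": 0, "jaw": -1}, {"xyz": [0, 0, 0], "twist": 0, "jaw": -1}]' --grip_force 30

```text
time: 12.52
ee_pos: [0.4399, 0.2962, 0.0404]
tcp_rot: [179.9, -0.0, 100.4]
wrist_force: [-1.1, -0.6, 5.5]
opening: 0.0617
grasp_force: 32.3
```

Request:
apply_moves --motion '[{"xyz": [0, 0, -30], "twist": 0, "jaw": -1}, {"xyz": [0, 0, -70], "twist": 0, "jaw": -1}, {"xyz": [0, 0, -90], "twist": 0, "jaw": -1}, {"xyz": [0, 0, -90], "twist": 0, "jaw": -1}]'

```text
time: 13.02
ee_pos: [0.4401, 0.2964, 0.1307]
tcp_rot: [179.8, -0.1, 100.4]
wrist_force: [-0.5, 0.8, -2.0]
opening: 0.0612
grasp_force: 34.0
```

Run:
```python
from h import *
go(.6088,.1011,.125,100)
```

```text
pose [0.4401 0.2964 0.1307] [ 1.7982e+02 -8.0000e-02  1.0036e+02] shift [-222.4  130.8    5.8] twist 0.006 q6 113.6
```

Request:
apply_moves --motion '[{"xyz": [-40, 24, 0], "twist": 0, "jaw": -1}, {"xyz": [-90, 53, 0], "twist": 0, "jaw": -1}, {"xyz": [-140, 82, 0], "twist": 0, "jaw": -1}, {"xyz": [-190, 112, 0], "twist": 0, "jaw": -1}, {"xyz": [-222, 131, 0], "twist": 0, "jaw": -1}]'

```text
time: 13.65
ee_pos: [0.6089, 0.0987, 0.1271]
tcp_rot: [-179.9, 0.0, 100.3]
wrist_force: [0.1, 0.7, -1.1]
opening: 0.0618
grasp_force: 34.0
```

Request:
apply_moves --motion '[{"xyz": [0, 0, 20], "twist": 0, "jaw": -1}, {"xyz": [0, 0, 45], "twist": 0, "jaw": -1}, {"xyz": [0, 0, 57], "twist": 0, "jaw": -1}, {"xyz": [0, 0, 57], "twist": 0, "jaw": -1}]'

```text
time: 14.15
ee_pos: [0.6072, 0.1009, 0.0704]
tcp_rot: [-179.9, -0.0, 100.4]
wrist_force: [-0.0, 0.2, -1.9]
opening: 0.0616
grasp_force: 34.0
```

Run:
```python
from h import *
go(.6088,.1011,.0644,100)
```

```text
pose [0.6072 0.1009 0.0704] [-179.86   -0.    100.37] shift [-0.1  1.6  6. ] twist 0.006 q6 89.1
```

Request:
apply_moves --motion '[{"xyz": [0, 0, 3], "twist": 0, "jaw": -1}, {"xyz": [0, 0, 6], "twist": 0, "jaw": -1}, {"xyz": [0, 0, 6], "twist": 0, "jaw": -1}]'

```text
time: 14.52
ee_pos: [0.6081, 0.1011, 0.066]
tcp_rot: [180.0, -0.0, 100.4]
wrist_force: [-0.2, 0.0, -1.9]
opening: 0.0615
grasp_force: 34.0
```

Request:
apply_moves --motion '[{"xyz": [0, 0, 0], "twist": 0, "jaw": 1}, {"xyz": [0, 0, 0], "twist": 0, "jaw": 1}, {"xyz": [0, 0, 0], "twist": 0, "jaw": 1}]'

```text
time: 14.9
ee_pos: [0.6081, 0.101, 0.0661]
tcp_rot: [180.0, -0.0, 100.4]
wrist_force: [-0.5, 0.2, -0.3]
opening: 0.0854
grasp_force: 0.0
```

Request:
apply_moves --motion '[{"xyz": [0, 0, -30], "twist": 0, "jaw": 1}, {"xyz": [0, 0, -80], "twist": 0, "jaw": 1}, {"xyz": [0, 0, -100], "twist": 0, "jaw": 1}, {"xyz": [0, 0, -100], "twist": 0, "jaw": 1}]'

```text
time: 15.4
ee_pos: [0.6089, 0.1011, 0.1677]
tcp_rot: [179.8, 0.0, 100.4]
wrist_force: [0.7, -0.5, -0.8]
opening: 0.0854
grasp_force: 0.0
```

Run:
```python
from h import *
im,d=shot('top'); P=cloud('top',d)
u,v=221,183
s=P[v-20:v+20,u-20:u+20].reshape(-1,3); s=s[(s[:,2]>.048)&(s[:,2]<.07)];print(circ(s),len(s))
go(.5437,.2785,.15,107)
```

```text
(array([0.54372002, 0.27913125]), np.float64(0.03003655784079989)) 110
pose [0.6083 0.101  0.1658] [179.95  -0.   100.36] shift [186.2 -31.6  15.8] twist -0.116 q6 89.1
```

Request:
apply_moves --motion '[{"xyz": [60, -10, 0], "twist": -0.116, "jaw": 1}, {"xyz": [120, -20, 0], "twist": -0.116, "jaw": 1}, {"xyz": [175, -30, 5], "twist": -0.116, "jaw": 1}, {"xyz": [186, -31.5, 16], "twist": -0.116, "jaw": 1}, {"xyz": [186, -31.5, 30], "twist": -0.116, "jaw": 1}]'

```text
time: 16.08
ee_pos: [0.5431, 0.2784, 0.1338]
tcp_rot: [-179.9, 0.0, 107.1]
wrist_force: [-0.8, -0.6, 0.8]
opening: 0.0853
grasp_force: 0.0
```

Request:
apply_moves --motion '[{"xyz": [0, 0, 0], "twist": 0, "jaw": 1}]'

```text
time: 16.2
ee_pos: [0.5433, 0.2767, 0.1334]
tcp_rot: [-179.8, 0.1, 106.9]
wrist_force: [0.4, 0.2, -0.2]
opening: 0.0853
grasp_force: 0.0
```

Run:
```python
from h import *
go(.5437,.2788,.038,107)
im,d=shot('side')
cv2.imwrite('pics/s4.png',cv2.resize(im[170:320,200:400,::-1],None,fx=4,fy=4))
```

```text
pose [0.5433 0.2767 0.1334] [-1.7980e+02  5.0000e-02  1.0693e+02] shift [ 2.   1.4 95.4] twist -0.001 q6 100.1
```

View pics/s4.png

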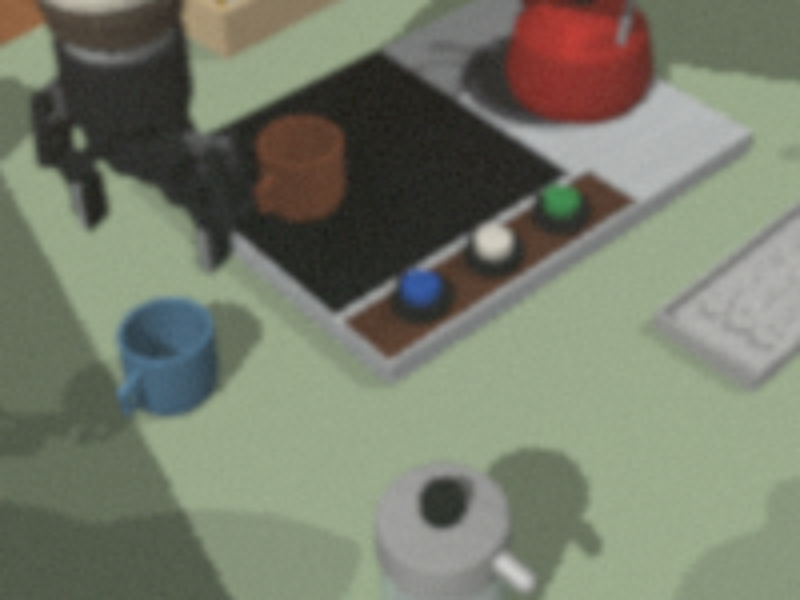

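The crop shows terracotta upright on the warmer at (300,165) and the blue cup at (168,355) under the gripper. The kettle at (580,60) needs a re-check, because the hotplate shows to its left. First I'll grasp the blue cup.

Request:
apply_moves --motion '[{"xyz": [1.5, 1, 40], "twist": 0, "jaw": 1}, {"xyz": [1.5, 1, 80], "twist": 0, "jaw": 1}, {"xyz": [1.5, 1, 95], "twist": 0, "jaw": 1}, {"xyz": [1.5, 1, 95], "twist": 0, "jaw": 1}, {"xyz": [1.5, 1, 95], "twist": 0, "jaw": 1}]'

```text
time: 16.88
ee_pos: [0.5452, 0.2802, 0.0428]
tcp_rot: [179.9, -0.0, 107.0]
wrist_force: [0.2, 0.3, 0.0]
opening: 0.0856
grasp_force: 0.0
```

Request:
apply_moves --motion '[{"xyz": [0, 0, 0], "twist": 0, "jaw": -1}, {"xyz": [0, 0, 0], "twist": 0, "jaw": -1}, {"xyz": [0, 0, 0], "twist": 0, "jaw": -1}, {"xyz": [0, 0, 0], "twist": 0, "jaw": -1}]'

```text
time: 17.38
ee_pos: [0.5448, 0.2803, 0.0424]
tcp_rot: [179.9, -0.0, 107.0]
wrist_force: [-2.2, -0.6, 7.2]
opening: 0.0615
grasp_force: 32.8
```

Request:
apply_moves --motion '[{"xyz": [0, 0, -30], "twist": 0, "jaw": -1}, {"xyz": [0, 0, -80], "twist": 0, "jaw": -1}, {"xyz": [0, 0, -110], "twist": 0, "jaw": -1}, {"xyz": [0, 0, -110], "twist": 0, "jaw": -1}]'

```text
time: 17.88
ee_pos: [0.5452, 0.2807, 0.1539]
tcp_rot: [179.7, -0.1, 107.0]
wrist_force: [0.2, -0.2, -2.4]
opening: 0.0613
grasp_force: 33.8
```

```bash
cat > chk.py <<'E'
from h import *
im,d=shot('top'); P=cloud('top',d)
s=P[140:215,325:420].reshape(-1,3)
g=s[(s[:,2]>.18)&(s[:,2]<.2)];print('grip',cv2.minAreaRect((g[:,:2]*1000).astype(np.float32)),len(g))
b=P[110:215,255:350].reshape(-1,3);lab=im[110:215,255:350].reshape(-1,3)
r=b[(b[:,2]>.07)&(b[:,2]<.09)];print('rims',len(r), circ(r) if len(r)>5 else 0)
E
python3 chk.py; python3 -c "
from h import *
go(.6012,.0014,.15,107)"
```

```text
grip ((548.1071166992188, -158.7584228515625), (16.577957153320312, 85.65097045898438), 80.1061782836914) 215
rims 121 (array([0.60752575, 0.10104586]), np.float64(0.030084152061621468))
pose [0.5445 0.2803 0.1516] [ 1.7989e+02 -2.0000e-02  1.0701e+02] shift [-283.3  -27.4    1.5] twist 0.0 q6 100.2
```

The kettle was knocked about 34 mm off (grip now at 0.548, -0.159), so I'll mend that after this cup.

Request:
apply_moves --motion '[{"xyz": [-45, -4, 0], "twist": 0, "jaw": -1}, {"xyz": [-105, -10, 0], "twist": 0, "jaw": -1}, {"xyz": [-165, -16, 0], "twist": 0, "jaw": -1}, {"xyz": [-225, -22, 0], "twist": 0, "jaw": -1}, {"xyz": [-283, -27.5, 0], "twist": 0, "jaw": -1}]'

```text
time: 18.55
ee_pos: [0.6, -0.0006, 0.1489]
tcp_rot: [-179.9, -0.0, 107.0]
wrist_force: [1.7, 0.6, -1.6]
opening: 0.0614
grasp_force: 33.8
```

Request:
apply_moves --motion '[{"xyz": [0, 0, 0], "twist": 0, "jaw": -1}, {"xyz": [0, 0, 30], "twist": 0, "jaw": -1}, {"xyz": [0, 0, 60], "twist": 0, "jaw": -1}, {"xyz": [0, 0, 77], "twist": 0, "jaw": -1}, {"xyz": [0, 0, 77], "twist": 0, "jaw": -1}]'

```text
time: 19.18
ee_pos: [0.5995, 0.0018, 0.072]
tcp_rot: [-179.8, -0.1, 107.0]
wrist_force: [-0.1, 0.8, -1.0]
opening: 0.0616
grasp_force: 33.8
```

Run:
```python
from h import *
go(.6012,.0014,.0664,107)
```

```text
pose [0.5995 0.0018 0.072 ] [-1.7982e+02 -6.0000e-02  1.0704e+02] shift [-0.9  1.5  5.6] twist 0.001 q6 73.1
```

Request:
apply_moves --motion '[{"xyz": [0, 0, 3], "twist": 0, "jaw": -1}, {"xyz": [0, 0, 6], "twist": 0, "jaw": -1}, {"xyz": [0, 0, 6], "twist": 0, "jaw": -1}]'

```text
time: 19.55
ee_pos: [0.6007, 0.0013, 0.0682]
tcp_rot: [180.0, 0.0, 107.0]
wrist_force: [-0.5, 0.1, -1.4]
opening: 0.0616
grasp_force: 33.8
```

Request:
apply_moves --motion '[{"xyz": [0, 0, 0], "twist": 0, "jaw": 1}, {"xyz": [0, 0, 0], "twist": 0, "jaw": 1}, {"xyz": [0, 0, 0], "twist": 0, "jaw": 1}]'

```text
time: 19.92
ee_pos: [0.6007, 0.0013, 0.0681]
tcp_rot: [180.0, 0.0, 107.0]
wrist_force: [-1.5, 0.6, -0.3]
opening: 0.0852
grasp_force: 0.0
```

Request:
apply_moves --motion '[{"xyz": [0, 0, -60], "twist": 0, "jaw": 1}, {"xyz": [0, 0, -120], "twist": 0, "jaw": 1}, {"xyz": [0, 0, -175], "twist": 0, "jaw": 1}, {"xyz": [0, 0, -190], "twist": -0.18, "jaw": 1}, {"xyz": [0, 0, -190], "twist": -0.36, "jaw": 1}]'

```text
time: 20.55
ee_pos: [0.6012, 0.0013, 0.26]
tcp_rot: [179.8, 0.1, 128.0]
wrist_force: [-0.2, -0.5, -1.2]
opening: 0.0854
grasp_force: 0.0
```

```bash
python3 chk.py; python3 -c "
from h import *
go(.5481,-.1588,.25,170)
shot('side','side2.png')"
```

```text
grip ((548.0947875976562, -158.98138427734375), (16.598358154296875, 85.35282135009766), 80.179931640625) 216
rims 73 (array([0.60748331, 0.10702436]), np.float64(0.02793783237926751))
pose [0.6009 0.0013 0.2589] [1.7992e+02 6.0000e-02 1.2847e+02] shift [ -92.5 -141.     8.8] twist -0.725 q6 51.7
```

View pics/side2.png

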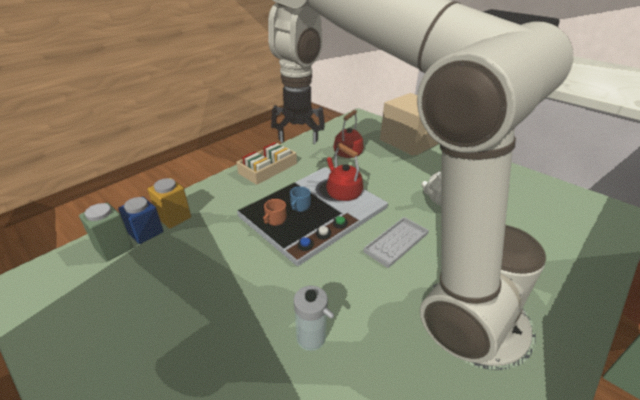

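Both cups stand on the warmer, at (275,212) and (300,198). The kettle stands upright at (345,180), off-centre on the hotplate. I'll regrasp it.

Request:
apply_moves --motion '[{"xyz": [-30, -46, 0], "twist": -0.18, "jaw": 1}, {"xyz": [-60, -92, 0], "twist": -0.36, "jaw": 1}, {"xyz": [-92.5, -141, 0], "twist": -0.54, "jaw": 1}, {"xyz": [-92.5, -141, 0], "twist": -0.725, "jaw": 1}, {"xyz": [-92.5, -141, 0], "twist": -0.725, "jaw": 1}]'

```text
time: 21.28
ee_pos: [0.5451, -0.1586, 0.2576]
tcp_rot: [180.0, -0.0, 168.8]
wrist_force: [0.9, 0.1, -0.4]
opening: 0.0855
grasp_force: 0.0
```

Run:
```python
from h import *
go(.5481,-.1588,.1827,170)
```

```text
pose [ 0.5451 -0.1586  0.2576] [ 1.7999e+02 -2.0000e-02  1.6882e+02] shift [-3.   0.4 74.9] twist -0.021 q6 -5.0
```

Request:
apply_moves --motion '[{"xyz": [-1, 0, 40], "twist": -0.01, "jaw": 1}, {"xyz": [-2, 0, 74], "twist": -0.01, "jaw": 1}, {"xyz": [-2, 0, 76], "twist": -0.01, "jaw": 1}, {"xyz": [-2, 0, 76], "twist": -0.01, "jaw": 1}]'

```text
time: 21.78
ee_pos: [0.5477, -0.158, 0.183]
tcp_rot: [-180.0, 0.0, 169.6]
wrist_force: [0.5, 0.3, 0.2]
opening: 0.0852
grasp_force: 0.0
```

Request:
apply_moves --motion '[{"xyz": [0, 0, 0], "twist": 0, "jaw": -1}, {"xyz": [0, 0, 0], "twist": 0, "jaw": -1}, {"xyz": [0, 0, 0], "twist": 0, "jaw": -1}, {"xyz": [0, 0, 0], "twist": 0, "jaw": -1}, {"xyz": [0, 0, 0], "twist": 0, "jaw": -1}]' --grip_force 60

```text
time: 22.4
ee_pos: [0.5473, -0.1586, 0.1821]
tcp_rot: [-180.0, 0.0, 169.7]
wrist_force: [-1.5, -1.2, 3.0]
opening: 0.0147
grasp_force: 59.6
```

Request:
apply_moves --motion '[{"xyz": [0, 0, -10], "twist": 0, "jaw": -1}, {"xyz": [0, 0, -20], "twist": 0, "jaw": -1}, {"xyz": [0, 0, -20], "twist": 0, "jaw": -1}]'

```text
time: 22.78
ee_pos: [0.5477, -0.1584, 0.2027]
tcp_rot: [-180.0, 0.1, 169.7]
wrist_force: [0.6, -1.3, -5.9]
opening: 0.0147
grasp_force: 59.0
```

Run:
```python
from h import *
go(.5798,-.1474,.2037,170)
```

```text
pose [ 0.5477 -0.1584  0.2027] [-1.8000e+02  7.0000e-02  1.6974e+02] shift [-29.6  16.6  -0.9] twist -0.004 q6 -5.9
```

Request:
apply_moves --motion '[{"xyz": [-15, 8, 0], "twist": 0, "jaw": -1}, {"xyz": [-29.5, 16.5, 0], "twist": 0, "jaw": -1}, {"xyz": [-29.5, 16.5, 10], "twist": 0, "jaw": -1}, {"xyz": [-29.5, 16.5, 17], "twist": 0, "jaw": -1}, {"xyz": [-29.5, 16.5, 19], "twist": 0, "jaw": -1}]'

```text
time: 23.4
ee_pos: [0.5785, -0.1476, 0.1823]
tcp_rot: [-180.0, -0.1, 169.7]
wrist_force: [-1.7, 1.3, 0.5]
opening: 0.0148
grasp_force: 59.6
```

Request:
apply_moves --motion '[{"xyz": [0, 0, 1], "twist": 0, "jaw": -1}, {"xyz": [0, 0, 1.5], "twist": 0, "jaw": -1}, {"xyz": [0, 0, 1.5], "twist": 0, "jaw": -1}]'

```text
time: 23.78
ee_pos: [0.5793, -0.1475, 0.1824]
tcp_rot: [-180.0, 0.1, 169.7]
wrist_force: [-5.0, -0.2, 5.7]
opening: 0.0147
grasp_force: 60.5
```

Request:
apply_moves --motion '[{"xyz": [0, 0, -1], "twist": 0, "jaw": 0}, {"xyz": [0, 0, -1], "twist": 0, "jaw": 1}, {"xyz": [0, 0, -1], "twist": 0, "jaw": 1}, {"xyz": [0, 0, -1], "twist": 0, "jaw": 1}, {"xyz": [0, 0, -1], "twist": 0, "jaw": 1}]'

```text
time: 24.4
ee_pos: [0.5794, -0.1474, 0.1823]
tcp_rot: [180.0, -0.0, 169.7]
wrist_force: [-0.3, 0.1, -0.0]
opening: 0.0853
grasp_force: 0.0
```

Request:
apply_moves --motion '[{"xyz": [0, 0, -40], "twist": 0, "jaw": 1}, {"xyz": [0, 0, -80], "twist": 0, "jaw": 1}, {"xyz": [0, 0, -80], "twist": 0.18, "jaw": 1}, {"xyz": [0, 0, -80], "twist": 0.36, "jaw": 0}, {"xyz": [0, 0, -80], "twist": 0.54, "jaw": -1}]'

```text
time: 25.02
ee_pos: [0.5794, -0.1474, 0.2624]
tcp_rot: [180.0, 0.0, 138.5]
wrist_force: [1.0, -0.5, 0.2]
opening: 0.0518
grasp_force: 0.0
```

Run:
```python
from h import *
go(.4577,.1227,.18,85.7)
```

```text
pose [ 0.5794 -0.1474  0.2624] [1.7999e+02 1.0000e-02 1.3846e+02] shift [270.2 121.5  82.4] twist 0.921 q6 27.3
```

Request:
apply_moves --motion '[{"xyz": [54, 24, 0], "twist": 0.18, "jaw": -1}, {"xyz": [108, 48, 0], "twist": 0.36, "jaw": -1}, {"xyz": [162, 73, 0], "twist": 0.54, "jaw": -1}, {"xyz": [216, 97, 0], "twist": 0.72, "jaw": -1}, {"xyz": [270, 121.5, 0], "twist": 0.9, "jaw": -1}]'

```text
time: 25.65
ee_pos: [0.4597, 0.1147, 0.2625]
tcp_rot: [180.0, -0.0, 88.7]
wrist_force: [1.5, 0.6, 0.9]
opening: -0.0001
grasp_force: 0.0
```

Request:
apply_moves --motion '[{"xyz": [0, 0, 50], "twist": 0, "jaw": -1}, {"xyz": [0, 0, 110], "twist": 0, "jaw": -1}, {"xyz": [0, 0, 160], "twist": 0, "jaw": -1}, {"xyz": [0, 0, 170], "twist": 0, "jaw": -1}, {"xyz": [0, 0, 170], "twist": 0, "jaw": -1}]'

```text
time: 26.28
ee_pos: [0.461, 0.1133, 0.0934]
tcp_rot: [180.0, -0.0, 89.1]
wrist_force: [-0.9, -0.3, 0.5]
opening: 0.0002
grasp_force: 0.0
```

```bash
python3 chk.py
python3 - <<'E'
from h import *
go(.4577,.1227,.0555)
im,d=shot('side')
cv2.imwrite('pics/s5.png',cv2.resize(im[130:280,230:430,::-1],None,fx=4,fy=4))
E
```

```text
grip ((579.7468872070312, -147.9127655029297), (16.380184173583984, 87.09976196289062), 79.8941650390625) 211
rims 191 (array([0.6152949 , 0.04159357]), np.float64(0.05348555497877324))
pose [0.4616 0.1134 0.0943] [ 1.7988e+02 -3.0000e-02  8.9060e+01] shift [ 9.2 -4.1 38.8] twist 0.0 q6 104.7
```

View pics/s5.png

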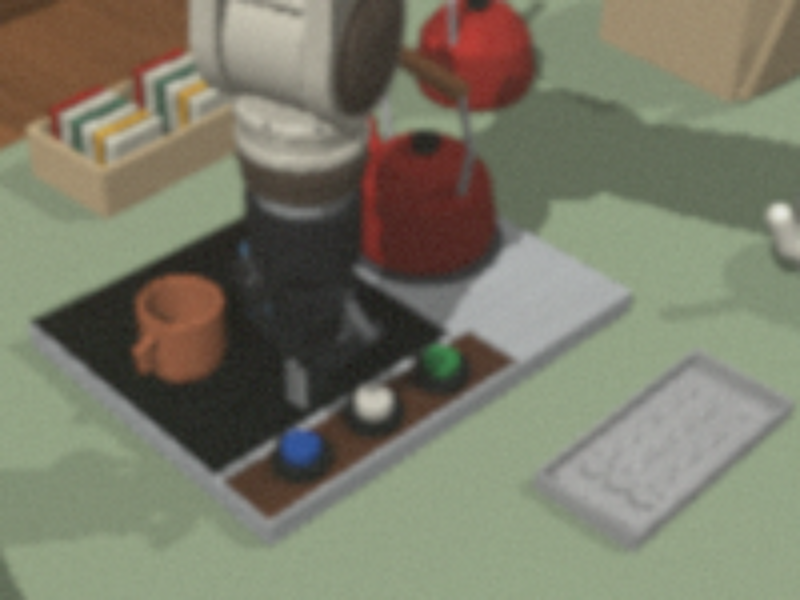

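The kettle is centred at (430,210), terracotta is fine, and the gripper is just above the blue button at (302,448). The blue cup is hidden behind the gripper, so I'll check its rim in the top view while aligning.

Request:
apply_moves --motion '[{"xyz": [9, -4, 15], "twist": 0, "jaw": -1}, {"xyz": [9, -4, 25], "twist": 0, "jaw": -1}, {"xyz": [9, -4, 25], "twist": 0, "jaw": -1}, {"xyz": [9, -4, 25], "twist": 0, "jaw": -1}]'

```text
time: 26.88
ee_pos: [0.4568, 0.1223, 0.0675]
tcp_rot: [180.0, 0.0, 89.1]
wrist_force: [0.2, -0.3, -0.5]
opening: -0.0001
grasp_force: 0.0
```

Run:
```python
from h import *
im,d=shot('top');P=cloud('top',d)
for c in((.6076,.101),(.6007,.0013)):
    m=(abs(P[...,2]-.075)<.008)&(np.hypot(P[...,0]-c[0],P[...,1]-c[1])<.045)
    print(m.sum(),circ(P[m]),im[m].mean(0))
go(.4577,.1227,.0555)
```

```text
94 (array([0.60740846, 0.10018089]), np.float64(0.02975903300778492)) [109.44680851  68.38297872  50.89361702]
129 (array([0.59969735, 0.0016529 ]), np.float64(0.030334526124177637)) [54.98449612 75.75968992 95.90697674]
pose [0.457  0.1223 0.0677] [179.98  -0.    89.07] shift [ 0.4  0.7 12.2] twist 0.0 q6 105.9
```

Request:
apply_moves --motion '[{"xyz": [0, 0, 6], "twist": 0, "jaw": -1}, {"xyz": [0, 0, 10], "twist": 0, "jaw": -1}, {"xyz": [0, 0, 12], "twist": 0, "jaw": -1}, {"xyz": [0, 0, 12], "twist": 0, "jaw": -1}, {"xyz": [0, 0, 12], "twist": 0, "jaw": -1}]'

```text
time: 27.55
ee_pos: [0.4574, 0.1224, 0.0569]
tcp_rot: [179.9, -0.0, 89.1]
wrist_force: [-2.8, -2.0, 12.8]
opening: -0.0
grasp_force: 7.1
```

Request:
apply_moves --motion '[{"xyz": [0, 0, 1], "twist": 0, "jaw": -1}, {"xyz": [0, 0, 1], "twist": 0, "jaw": -1}]'

```text
time: 27.8
ee_pos: [0.4574, 0.1224, 0.0567]
tcp_rot: [179.9, -0.0, 89.1]
wrist_force: [-6.0, -3.1, 22.6]
opening: 0.0002
grasp_force: 11.0
```

Request:
apply_moves --motion '[{"xyz": [0, 0, -20], "twist": 0, "jaw": -1}, {"xyz": [0, 0, -40], "twist": 0, "jaw": -1}, {"xyz": [0, 0, -40], "twist": 0, "jaw": -1}]'

```text
time: 28.18
ee_pos: [0.4574, 0.1224, 0.0953]
tcp_rot: [179.9, -0.0, 89.1]
wrist_force: [-0.1, -0.0, -2.1]
opening: 0.0002
grasp_force: 0.0
```

Run:
```python
from h import *
go(.4480,-.0165,.0675)
```

```text
pose [0.4574 0.1224 0.0953] [ 1.7989e+02 -3.0000e-02  8.9070e+01] shift [-139.1   -7.2   27.7] twist 0.0 q6 105.9
```

Request:
apply_moves --motion '[{"xyz": [-50, -2.5, 0], "twist": 0, "jaw": -1}, {"xyz": [-100, -5, 0], "twist": 0, "jaw": -1}, {"xyz": [-139, -7, 0], "twist": 0, "jaw": -1}, {"xyz": [-139, -7, 10], "twist": 0, "jaw": -1}, {"xyz": [-139, -7, 27], "twist": 0, "jaw": -1}]'

```text
time: 28.8
ee_pos: [0.4475, -0.0164, 0.066]
tcp_rot: [-180.0, -0.0, 89.0]
wrist_force: [-0.9, 0.4, -0.5]
opening: -0.0003
grasp_force: 0.0
```

Request:
apply_moves --motion '[{"xyz": [0, 0, 0], "twist": 0, "jaw": -1}, {"xyz": [0, 0, 0], "twist": 0, "jaw": -1}]'

```text
time: 29.05
ee_pos: [0.4474, -0.0158, 0.0671]
tcp_rot: [-180.0, -0.0, 89.2]
wrist_force: [0.3, -0.1, -0.3]
opening: 0.0002
grasp_force: 0.0
```

Run:
```python
from h import *
go(.4480,-.0165,.0555)
```

```text
pose [ 0.4474 -0.0158  0.0671] [-179.96   -0.     89.15] shift [-0.7  0.6 11.6] twist 0.0 q6 88.8
```

Request:
apply_moves --motion '[{"xyz": [0, 0, 6], "twist": 0, "jaw": -1}, {"xyz": [0, 0, 10], "twist": 0, "jaw": -1}, {"xyz": [0, 0, 12], "twist": 0, "jaw": -1}, {"xyz": [0, 0, 12], "twist": 0, "jaw": -1}, {"xyz": [0, 0, 12], "twist": 0, "jaw": -1}]'

```text
time: 29.68
ee_pos: [0.4482, -0.0161, 0.0569]
tcp_rot: [179.9, -0.1, 89.1]
wrist_force: [-3.9, 3.4, 13.8]
opening: 0.0
grasp_force: 6.8
```

Request:
apply_moves --motion '[{"xyz": [0, 0, 1], "twist": 0, "jaw": -1}, {"xyz": [0, 0, 1], "twist": 0, "jaw": -1}]'

```text
time: 29.92
ee_pos: [0.4483, -0.0162, 0.0567]
tcp_rot: [179.8, -0.1, 89.1]
wrist_force: [-6.9, 3.1, 21.7]
opening: -0.0001
grasp_force: 10.9
```

Request:
apply_moves --motion '[{"xyz": [0, 0, -40], "twist": 0, "jaw": -1}, {"xyz": [0, 0, -90], "twist": 0, "jaw": -1}, {"xyz": [0, 0, -140], "twist": 0, "jaw": -1}, {"xyz": [0, 0, -140], "twist": 0, "jaw": -1}, {"xyz": [0, 0, -140], "twist": 0, "jaw": -1}]'

```text
time: 30.55
ee_pos: [0.4474, -0.0166, 0.1937]
tcp_rot: [-180.0, 0.0, 89.1]
wrist_force: [0.4, 0.3, -0.4]
opening: 0.0003
grasp_force: 0.0
```

```bash
python3 chk.py
python3 - <<'E'
from h import *
im,d=load('top');P=cloud('top',d)
for c in((.6076,.101),(.6007,.0013)):
    m=(abs(P[...,2]-.075)<.008)&(np.hypot(P[...,0]-c[0],P[...,1]-c[1])<.045)
    print(m.sum(),circ(P[m]) if m.sum()>9 else 0)
im,d=shot('side')
cv2.imwrite('pics/s6.png',cv2.resize(im[130:280,230:430,::-1],None,fx=4,fy=4))
E
```

```text
grip ((579.8709716796875, -147.49725341796875), (16.230161666870117, 86.33087158203125), 80.33753204345703) 212
rims 162 (array([0.61345118, 0.05962789]), np.float64(0.05591708108356117))
134 (array([0.60718189, 0.10166286]), np.float64(0.030303124678253624))
38 (array([ 6.02786560e-01, -4.79489354e-05]), np.float64(0.027745952098119375))
```

View pics/s6.png

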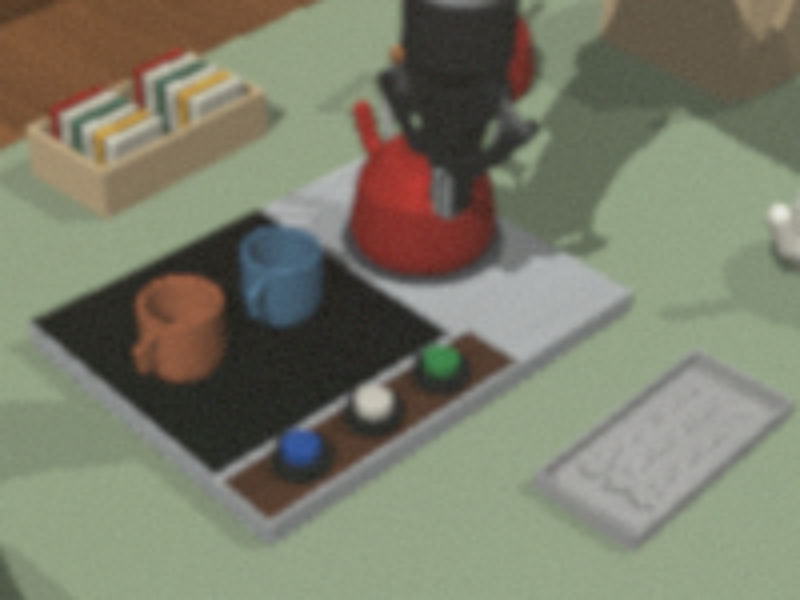

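The cups at (180,328) and (282,275) stand on the warmer, the kettle at (425,220) is centred, and all three buttons are up. I'll hand it in.

```bash
python3 -c "
from workcell import bot
print(bot.job_done())"
```

```text
the job is handed in; nothing more can be done
None
```

The job is handed in with no verdict shown: I pressed white, blue and green in order, the kettle (knocked about 34 mm mid-run, then reset) is centred on the hotplate, and both cups present, blue and terracotta, stand on the warmer.

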